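# Run the mirror tray home and lock the clamp knob

## Task

Slide the wooden tray of mirror strips along its runners, under the clamp bridge, until it is fully home against the stop block. Then lock it: turn the bar knob on top of the bridge clockwise (seen from above) all the way to its end stop, and let go. Do not touch the mirror strips, and leave the loose pieces lying around the jig where they are.

Things in the scene. Friction and masses are not known exactly. Their poses are not given: they have to be found in the camera images.
- jig: Fixed wooden jig, base board 340 x 170 x 18 mm. Origin on the bench top, board at x -160..180 mm, y -85..85 mm. x: along the two grooved runners (42 mm high, at y = +-57 mm), the way the tray slides home; z up. Bridge at x 71..149 mm: legs at y = +-68..80 mm, beam from 62 to 76 mm above the bench. Stop block's face at x = 160 mm.
- tray (a joint): Travel of the wooden tray (190 long, 94 wide, 20 mm; top of its front block 40 mm above the bench) along the jig's +x: 0 = drawn out, 0.120 m = fully home against the stop block. Starts 0 to 0.05 m in; friction a few newtons; stays where it is left.
- tray_pull (a point): The tray's upright turned pull, a round post of 21 mm diameter on the tray's front block, foot 40 mm and top 86 mm above the bench; the point is on its axis, 70 mm above the bench. It is at x = -135 mm + tray in the jig's frame; fully home it is still 86 mm short of the bridge.
- mirrors: Four bright mirror strips, each 130 x 15 x 3 mm, bedded side by side along the tray, tops 29 mm above the bench. Origin on the pull's axis, 20 mm above the bench; the strips span x 26..156 mm and y -39..39 mm from it (axes as the jig's). Not to be touched.
- clamp (a joint): Angle of the metal bar knob on top of the bridge: grows as it turns clockwise seen from above; 2.4 rad = end stop (locked), where the white line on the bar points to the small brass pin on the bridge. Starts at 0 to 0.8 rad, stays where it is left. At 0 the bar lies along the jig's x; at q it is turned by -q about z.
- clamp_grip (a point): Grip point on the knob's vertical axis (x = 110 mm, y = 0 in the jig's frame), 113 mm above the bench. The upright bar is 46 mm long, 14 mm thick, from 90 to 120 mm above the bench, on a disc 48 mm in diameter. The point turns with the knob: its x axis lies along the bar.
- eyecup: Loose bronze eyecup, flared ring-shaped cup 54 mm wide at the rim, 32 mm tall; origin at the centre of its underside. Leave alone.
- wheel: Loose chrome turning wheel lying flat, 76 mm in diameter, 16 mm tall; origin at the centre of its underside. Leave alone.
- quartz: Loose dark smoked quartz chunk, about 60 mm wide, 50 mm tall; origin at the centre of its underside. Leave alone.
- spacer: Loose maple spacer disc lying flat, 64 mm in diameter, 10 mm thick; origin at the centre of its underside. Leave alone.

How it is judged:
On the way, in this order (a step that is already met when the one before it is completed fails the run):
1. the tray is fully home against the stop block, the knob not yet locked (value of joint tray above 0.116 m), for 0.2 s.
2. with the tray home, the knob is turned clockwise to its end stop (value of joint clamp above 2.32 rad and value of joint tray above 0.116 m), for 0.2 s.
At the end, for the whole second after the job is handed in: The tray is home (within 4 mm of its stop), the clamp knob is at its clockwise end stop (within 0.08 rad), and the eyecup, wheel, quartz and spacer lie within 20 mm of where they were (all of step 2 and distance of each of eyecup, wheel, quartz, spacer from where it was at the start of the episode below 0.02 m); the robot touches nothing.
It fails at once if a mirror strip is touched (more than 1 N) (contact force between any of the fingers, the arm and mirrors above 1 N).
It fails at once if a loose piece is displaced by more than 20 mm or tipped over (distance of any of eyecup, wheel, quartz, spacer from where it was at the start of the episode above 0.02 m or angle between any of eyecup, wheel, quartz, spacer's own z axis and vertical above 0.5 rad).
It also fails if it takes over 59 s, if anything falls off the work surface, if the arm or the gripper's body presses on something with over 40 N, if the wrist force passes 120 N, or if a joint passes its speed limit or range.

## Robot

A 7-joint arm with a two-finger parallel gripper is mounted at the origin on the work surface. World frame = base frame: x ahead of the robot, y to its left, z up, the work surface at z = 0. Lengths are in m, angles in rad, forces in N, time in s.
With the tool pointing down it reaches from about 0.4 to 0.85 m from the base axis. Payload 10.4 kg.
Tool frame: the origin (TCP) lies between the finger pads; the fingertips stand manip.tip_extent ahead of it and the grasp point (between the pads) lies 6 mm ahead of it (manip.tip_extent is the distance from the TCP to the fingertips, in m); z points along the fingers, y is the line along which they close (so a half turn about z gives the same grasp; the last joint's range is limited). The gripper opens to 85 mm and grips with 20 to 120 N. Pads are 22 mm wide; open, the fingers measure 114 mm over their backs; the gripper's body (76 mm by 85 mm) begins 54 mm behind the grasp point. The pads swing forward as they close: fully open they stand 13 mm farther back than shut.
Start: joints at [-1.243, 0.332, -0.065, 1.46, 0.022, 1.35, -0.088], TCP at [0.215, 0.587, 0.256] pointing down, gripper open.
Joint ranges: [-2.6, 2.6], [-0.5, 2.12], [-1.47, 1.34], [0.16, 2.42], [-1.27, 4.41], [0.06, 2.06], [-2.6, 2.6]. Speed limits (rad/s): [2.22, 2.22, 2.79, 2.79, 3.14, 3.14, 3.14].

## Interface

Orientations are given as a unit quaternion [x, y, z, w].
In Python, from workcell import get_obs, optics, workorder, manip gives the robot as it stands.
- The arm moves only by the tool jog_arm, never from a script. Its argument "increments" is a list of rows, each a list of 7 numbers: the shift along the tool's x, y, z in m, then the turn, a rotation vector about the tool's x, y, z in rad, then the opening, from -1 (shut) to 1 (fully open). A call has 1 to 5 rows; each row is the pose to reach, as a shift and turn from the pose commanded when the call began, along the tool's axes at that moment; what a row does not reach only later rows make up. A row lasts 1/12 s, in which the tool goes at most 41.7 mm and 7.16 degrees, less where a joint would pass 70% of its speed; a pose out of reach is approached as far as the arm can. A call with a gripper value outside its range is refused whole. The fingers move at their own pace and stop on an object; "grip_force" is the grip in N (left out, the last holds). Time passes only in rows, so rows that repeat a pose let the fingers close. It gives the time, the measured TCP pose, the force, the opening and the grip force at its end, in the units of the state.
- get_obs(): the state, without advancing time (a new reading comes with each control period).
- optics.camera(name): name is "scene" or "top" or "wrist"; returns a dict with "color" (480x640x3 uint8, red, green, blue), "depth" (480x640 float32, m along the optical axis (not along the pixel's ray), 0 where there is no reading), "K" (3x3 intrinsics, pixels), "k1" (the pictures are not rectified: a ray, as slopes to the right and down, at radius r is drawn at 1 + k1 r^2 times it, then the intrinsics apply), "R" (3x3) and "t" (3): a world point X has camera coordinates R X + t. Camera axes: x right, y down, z forward; pixel columns grow to the right and rows downward; lengths in m; the calibration is good to about 2 mm. A picture is of the moment at which its call begins.
- workorder.hand_in(): hands the job in; it is judged then, once.
The state is a dict: "clock": time; "joint_pos": joint angles; "joint_velocities": joint speeds; "tau": joint torques, N m; "position": TCP position; "ee_rot": TCP orientation; "ft_force": force on the tool from outside, world axes, zero at the start; "torque": the same for the moment, N m; "grip_width": opening from 0.0 (shut) to 1.0 (fully open); "grasp_force": force on a finger pad.
Only numpy, scipy, OpenCV 4.12 (cv2) and the standard library are available. Lean on these libraries where they do the work, as an engineer would, in place of code of your own. Each camera call takes 0.05 s, during which the arm holds its last target. There are 200 camera calls.

## Working session

There is one attempt and no reset: what is moved stays moved. The work goes in short steps, Python scripts to look and compute and a tool call to move; the robot and the scene stay as the last step left them, time stands still between calls to the robot, and variables do not carry over. Pictures are saved under pics/ and viewed, at most 10 in all, crops included, and the job is handed in when it is done.

Besides the shell and the picture viewer there is one more tool, called as a command line: name --pt "numbers of a row" for each row, then --argument value for the rest. jog_arm: Moves the arm, as the interface text tells. Its arguments: {"type":"object","properties":{"increments":{"type":"array"},"grip_force":{"type":"number"}},"required":["increments"]}

```bash
mkdir -p pics; cat > h.py <<'E'
import numpy as np, cv2
from workcell import get_obs, optics, workorder, manip
def save(n,f):
    c=optics.camera(n); cv2.imwrite(f'pics/{f}.png',c['color'][:,:,::-1]); np.savez(f'{f}.npz',**c); return c
def load(f): return dict(np.load(f'{f}.npz'))
def ray(c,u,v):
    K=c['K'];x=(u-K[0,2])/K[0,0];y=(v-K[1,2])/K[1,1];k=float(c['k1']);a,b=x,y
    for _ in range(30):
        s=1+k*(a*a+b*b);a,b=x/s,y/s
    return np.array([a,b,1.])
def atz(c,u,v,z):
    d=c['R'].T@ray(c,u,v);o=-c['R'].T@c['t'];return o+d*(z-o[2])/d[2]
def atd(c,u,v):
    z=c['depth'][int(v),int(u)];return c['R'].T@(ray(c,u,v)*z-c['t'])
E
python3 - <<'E'
from h import *
for n in('top','scene'):
    c=save(n,n+'0');print(n,-c['R'].T@c['t'],c['R'][2])
o=get_obs();print(o['clock'],o['position'],o['ee_rot'],manip.tip_extent)
E
```

```text
top [0.46655001 0.04891847 1.08633049] [ 0.10802018  0.02017151 -0.99394404]
scene [1.20442254 0.35297571 0.63061182] [-0.73136835 -0.33432055 -0.59441577]
0.1 [0.21469346 0.58664711 0.2556179 ] [ 1.74523375e-01  9.84652830e-01 -6.23167527e-04 -8.39681262e-05] 0.025
```

View pics/top0.png

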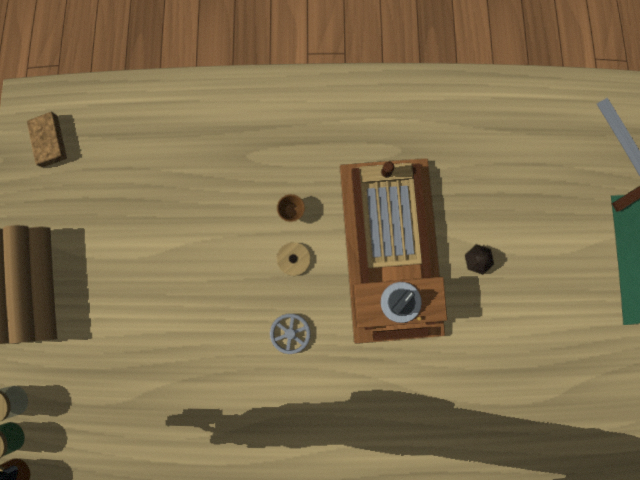

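View pics/scene0.png

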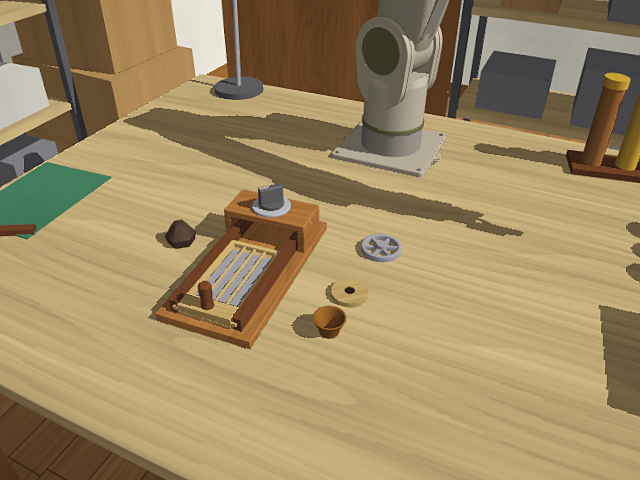

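The top view shows the jig in the centre: pull at about (388,169), knob at (401,302), jig board corners about (341,164), (427,159), (443,335), (356,342). I'll enlarge it to read these more closely.

```bash
python3 - <<'E'
from h import *
c=load('top0')
im=c['color'][145:355,330:460,::-1]
a=cv2.resize(im[:105],None,fx=5,fy=5,interpolation=2);b=cv2.resize(im[105:],None,fx=5,fy=5,interpolation=2)
cv2.imwrite('pics/crop.png',cv2.resize(cv2.rotate(im,cv2.ROTATE_90_CLOCKWISE),None,fx=3.8,fy=3.8,interpolation=2))
cv2.imwrite('pics/knob.png',cv2.resize(c['color'][270:350,345:455,::-1],None,fx=7,fy=7,interpolation=2))
for n,p,z in[('pull',(388,165),.086),('knob',(401,302),.09),('c1',(341,164),.018),('c2',(427,159),.042),('c3',(443,335),.018),('c4',(356,342),.018)]:
    print(n,atz(c,*p,z).round(4),atd(c,*p).round(4))
E
```

```text
pull [ 0.7133 -0.0625  0.086 ] [ 0.7138 -0.0627  0.0838]
knob [ 0.4688 -0.0796  0.09  ] [ 0.4687 -0.0754  0.1229]
c1 [0.7327 0.02   0.018 ] [0.7364 0.0196 0.003 ]
c2 [ 0.7354 -0.1414  0.042 ] [ 7.461e-01 -1.489e-01  6.000e-04]
c3 [ 0.4064 -0.1668  0.018 ] [ 0.4064 -0.1669  0.0179]
c4 [ 0.3957 -0.0041  0.018 ] [ 0.3957 -0.0041  0.0183]
```

View pics/crop.png

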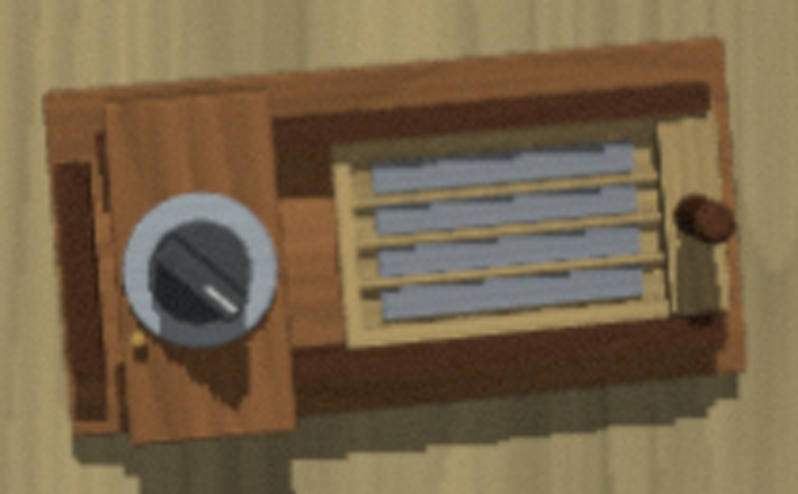

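View pics/knob.png

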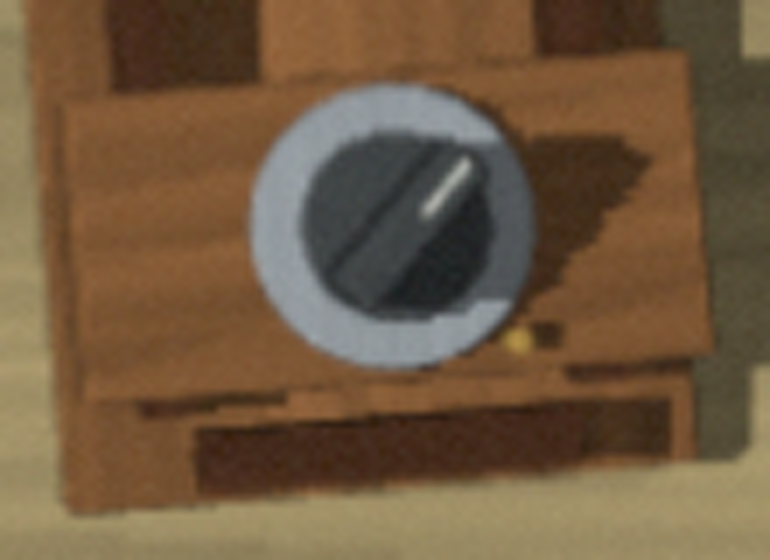

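The crops show the board corners in full-image pixels at about (354.5,342.7), (443.9,335.3), (427.9,159) and (340.5,164.5). The pull top is at (388.2,166.9), the bar centre at (403,302), and the white line runs (405.9,300.6)→(411.9,292.9). The brass pin is at (419,318.5).

```bash
python3 - <<'E'
from h import *
from scipy.spatial.transform import Rotation as R
c=load('top0')
P=np.array([atz(c,*p,.018)[:2] for p in[(354.5,342.7),(443.9,335.3),(427.9,159),(340.5,164.5)]])
J=np.array([[.18,-.085],[.18,.085],[-.16,.085],[-.16,-.085]])
# fit
for Jx in (J,J*[1,-1]):
    a=J.mean(0) if 0 else Jx.mean(0);H=(Jx-a).T@(P-P.mean(0));U,S,V=np.linalg.svd(H);D=V.T@U.T
    if np.linalg.det(D)<0: print('refl');continue
    t=P.mean(0)-D@a;yaw=np.arctan2(D[1,0],D[0,0]);print('yaw',yaw,'t',t,'res',(P-(Jx@D.T+t)).round(4).tolist())
    inv=lambda p:(D.T@(p-t)).round(4)
    print('knob jig',D@[.11,0]+t)
    print('pull',inv(atz(c,388.2,166.9,.086)[:2]),'barc',inv(atz(c,403.3,302,.12)[:2]),'disc',inv(atz(c,345+392/7,270+225/7,.083)[:2]))
    l=atz(c,411.9,292.9,.12)[:2]-atz(c,405.9,300.6,.12)[:2];l=D.T@l;print('line ang jig',np.arctan2(l[1],l[0]))
    e=[atz(c,345+x/7,270+y/7,.12)[:2] for x,y in[(462,152),(352,295)]];l=D.T@(e[0]-e[1]);print('bar',np.arctan2(l[1],l[0]),np.linalg.norm(l))
    p=inv(atz(c,419,318.5,.078)[:2]);print('pin',p,np.arctan2(p[1],p[0]-.11))
# depth-based centres: knob top, pull
d=c['depth'];vv,uu=np.mgrid[140:350,330:460]
X=np.array([atd(c,u,v) for u,v in zip(uu.ravel(),vv.ravel())])
D=np.array([[np.cos(yaw),-np.sin(yaw)],[np.sin(yaw),np.cos(yaw)]])
Q=(X[:,:2]-t)@D
m=(X[:,2]>.113)&(np.hypot(*(Q-[.11,0]).T)<.05);q=Q[m];print(m.sum(),(q.min(0)+q.max(0))/2,np.median(X[m,2]));r=cv2.minAreaRect(q.astype('f4')*1000);print(r)
m=(X[:,2]>.08)&(Q[:,0]<0);q=Q[m];print(m.sum(),q.mean(0),X[m,2].max())
o=get_obs();print(R.from_quat(o['ee_rot']).as_matrix().round(3))
E
```

```text
yaw -3.077611875833977 t [ 0.57835477 -0.07345801] res [[0.0011, -0.0011], [0.0016, 0.0013], [-0.0019, 0.0005], [-0.0009, -0.0006]]
knob jig [ 0.46857983 -0.0804911 ]
pull [-0.1318 -0.0023] barc [ 0.1098 -0.0008] disc [0.11 0.  ]
line ang jig 2.3957362797172497
bar 2.403040007267038 0.04363499940560474
pin [0.1412 0.0301] 0.767455554036679
refl
231 [ 0.10903426 -0.00037144] 0.1204142280869906
((109.09394836425781, -0.5441856384277344), (14.395719528198242, 45.89947509765625), 45.742916107177734)
103 [-0.13286401 -0.00239188] 0.09082982809407741
[[-0.939  0.344 -0.   ]
 [ 0.344  0.939 -0.001]
 [-0.    -0.001 -1.   ]]
```

jog_arm --pt "-0.035 -0.022 0 0 0 -0.083 1" --pt "-0.07 -0.044 0 0 0 -0.166 1" --pt "-0.104 -0.066 0 0 0 -0.249 1" --pt "-0.138 -0.088 0 0 0 -0.332 1" --pt "-0.173 -0.11 0 0 0 -0.415 1"

```text
clock: 0.52
position: [0.34, 0.4224, 0.256]
ee_rot: [-0.034, 0.999, -0.0, -0.0]
ft_force: [1.3, 0.4, -0.2]
grip_width: 1.003
grasp_force: 0.0
```

```bash
cat >> h.py <<'E'
from scipy.spatial.transform import Rotation as R
YAW=-3.0776;T=np.array([.57835,-.07346])
def to(jx,jy,z,turn=0):
    """tool-frame shift and turn to jig point at height z, tool x at jig angle turn"""
    o=get_obs();M=R.from_quat(o['ee_rot'])
    p=np.array([*(R.from_euler('z',YAW).as_matrix()[:2,:2]@[jx,jy]+T),z])
    g=R.from_euler('z',YAW+turn)*R.from_euler('x',np.pi)
    print('t',round(o['clock'],2),'pos',o['position'].round(4),'q',o['joint_pos'].round(2),'F',o['ft_force'].round(1),'w',round(o['grip_width'],3),'g',o['grasp_force'])
    print('shift',M.inv().apply(p-o['position']).round(4),'turn',(M.inv()*g).as_rotvec().round(4))
E
python3 -c "
from h import *
to(-.1325,-.001,.2)"
```

```text
t 0.52 pos [0.34   0.4224 0.256 ] q [-0.97  0.15 -0.01  1.68  0.    1.31  0.66] F [ 1.3  0.4 -0.2] w 1.003 g 0.0
shift [-0.3363 -0.5107  0.056 ] turn [-0.0002 -0.0004  0.0047]
```

jog_arm --pt "-0.022 -0.034 0 0 0 0 1" --pt "-0.045 -0.068 0 0 0 0 1" --pt "-0.067 -0.102 0 0 0 0 1" --pt "-0.09 -0.136 0 0 0 0 1" --pt "-0.112 -0.17 0 0 0 0 1"

```text
clock: 0.93
position: [0.4629, 0.2598, 0.2562]
ee_rot: [-0.032, 0.999, 0.0, -0.0]
ft_force: [1.4, 0.1, 1.4]
grip_width: 1.001
grasp_force: 0.0
```

jog_arm --pt "-0.022 -0.034 0 0 0 0 1" --pt "-0.045 -0.068 0 0 0 0 1" --pt "-0.067 -0.102 0 0 0 0 1" --pt "-0.09 -0.136 0 0 0 0 1" --pt "-0.112 -0.17 0 0 0 0 1"

```text
clock: 1.35
position: [0.5855, 0.0975, 0.2561]
ee_rot: [-0.032, 0.999, -0.0, -0.0]
ft_force: [0.7, 1.1, -0.8]
grip_width: 0.999
grasp_force: 0.0
```

jog_arm --pt "-0.022 -0.034 0.01 0 0 0 1" --pt "-0.045 -0.068 0.02 0 0 0 1" --pt "-0.067 -0.102 0.03 0 0 0 1" --pt "-0.09 -0.136 0.04 0 0 0 1" --pt "-0.112 -0.17 0.05 0 0 0 1"

```text
clock: 1.77
position: [0.7075, -0.0635, 0.2056]
ee_rot: [-0.032, 0.999, 0.0, -0.0]
ft_force: [1.2, 0.4, -0.0]
grip_width: 1.002
grasp_force: 0.0
```

```bash
python3 -c "
from h import *
to(-.1325,-.001,.076)
save('wrist','w1');save('top','t1')"
```

```text
t 1.77 pos [ 0.7075 -0.0635  0.2056] q [-0.22  0.57  0.37  1.28 -0.2   1.33  1.79] F [ 1.2  0.4 -0. ] w 1.002 g 0.0
shift [-0.003  -0.0007  0.1296] turn [ 0.0003 -0.0006  0.0009]
```

View pics/w1.png

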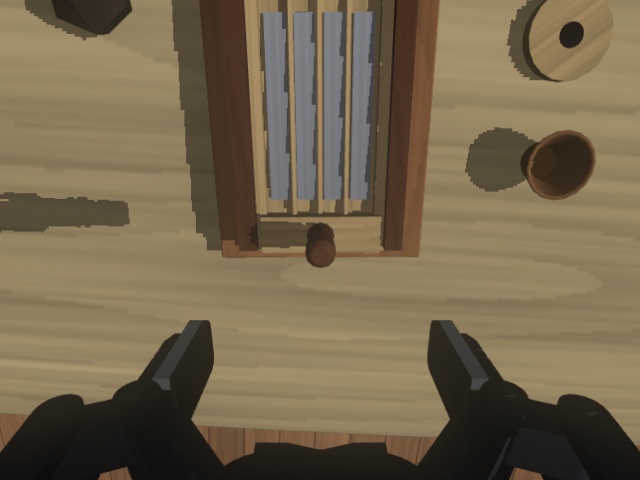

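The wrist view shows the pull top at about (321,254), centred between the fingers. The mirrors lie beyond it.

```bash
python3 -c "
from h import *
c=load('w1');p=atz(c,321,254,.086);print(p,c['R'][2],((p[:2]-T)@R.from_euler('z',YAW).as_matrix()[:2,:2]))
p=atd(c,321,254);print(p)"
```

```text
[ 0.71050109 -0.06300741  0.086     ] [ 0.32157899  0.02103585 -0.94664906] [-0.13254903 -0.00198026]
[ 0.71020826 -0.06302858  0.08680546]
```

jog_arm --pt "-0.003 0 0.02 0 0 0 1" --pt "-0.003 0 0.04 0 0 0 1" --pt "-0.003 0 0.06 0 0 0 1" --pt "-0.003 0 0.075 0 0 0 1" --pt "-0.003 0 0.085 0 0 0 1"

```text
clock: 2.28
position: [0.7086, -0.0615, 0.1192]
ee_rot: [-0.032, 0.999, 0.0, -0.001]
ft_force: [0.6, 0.3, -0.1]
grip_width: 1.001
grasp_force: 0.0
```

jog_arm --pt "-0.001 -0.001 0.015 0 0 0 1" --pt "-0.002 -0.0015 0.03 0 0 0 1" --pt "-0.002 -0.0015 0.04 0 0 0 1" --pt "-0.002 -0.0015 0.043 0 0 0 1" --pt "-0.002 -0.0015 0.043 0 0 0 1"

```text
clock: 2.7
position: [0.7113, -0.0633, 0.0775]
ee_rot: [-0.032, 0.999, 0.0, -0.001]
ft_force: [-0.9, -0.2, 1.1]
grip_width: 0.999
grasp_force: 0.0
```

jog_arm --pt "0 0 0 0 0 0 -1" --pt "0 0 0 0 0 0 -1" --pt "0 0 0 0 0 0 -1" --pt "0 0 0 0 0 0 -1" --pt "0 0 0 0 0 0 -1" --grip_force 50

```text
clock: 3.12
position: [0.712, -0.0633, 0.0791]
ee_rot: [-0.032, 0.999, 0.0, 0.0]
ft_force: [-0.4, -0.9, -0.2]
grip_width: 0.297
grasp_force: 0.0
```

jog_arm --pt "0 0 0 0 0 0 -1" --pt "0 0 0 0 0 0 -1" --pt "0 0 0 0 0 0 -1" --pt "0 0 0 0 0 0 -1" --pt "0 0 0 0 0 0 -1"

```text
clock: 3.53
position: [0.7121, -0.0633, 0.0792]
ee_rot: [-0.032, 0.999, 0.0, 0.0]
ft_force: [-1.3, 0.4, 4.6]
grip_width: 0.225
grasp_force: 49.0
```

jog_arm --pt "0.012 0 0 0 0 0 -1" --pt "0.024 0 0 0 0 0 -1" --pt "0.036 0 0 0 0 0 -1" --pt "0.048 0 0 0 0 0 -1" --pt "0.06 0 0 0 0 0 -1"

```text
clock: 3.95
position: [0.6523, -0.0674, 0.0792]
ee_rot: [-0.032, 0.999, -0.0, 0.001]
ft_force: [2.5, -0.9, 2.3]
grip_width: 0.223
grasp_force: 49.8
```

jog_arm --pt "0.012 0 0 0 0 0 -1" --pt "0.024 0 0 0 0 0 -1" --pt "0.034 0 0 0 0 0 -1" --pt "0.042 0 0 0 0 0 -1" --pt "0.048 0 0 0 0 0 -1"

```text
clock: 4.37
position: [0.604, -0.0707, 0.0791]
ee_rot: [-0.032, 0.999, -0.0, 0.001]
ft_force: [2.2, -1.8, 3.8]
grip_width: 0.225
grasp_force: 49.9
```

```bash
python3 -c "
from h import *
to(-.015,-.001,.078)"
```

```text
t 4.37 pos [ 0.604  -0.0707  0.0791] q [-0.24  0.47  0.36  1.71 -0.19  1.    1.82] F [ 2.2 -1.8  3.8] w 0.225 g 49.92311437614262
shift [ 0.0108 -0.0001  0.0011] turn [-0.0004  0.0015 -0.0001]
```

jog_arm --pt "0.003 0 0 0 0 0 -1" --pt "0.006 0 0 0 0 0 -1" --pt "0.008 0 0 0 0 0 -1" --pt "0.01 0 0 0 0 0 -1" --pt "0.011 0 0 0 0 0 -1"

```text
clock: 4.78
position: [0.5941, -0.0714, 0.0791]
ee_rot: [-0.032, 0.999, -0.0, 0.001]
ft_force: [10.1, -3.1, 0.5]
grip_width: 0.228
grasp_force: 49.6
```

jog_arm --pt "0.001 0 0 0 0 0 -1" --pt "0.0015 0 0 0 0 0 -1" --pt "0.002 0 0 0 0 0 -1" --pt "0.0025 0 0 0 0 0 -1" --pt "0.003 0 0 0 0 0 -1"

```text
clock: 5.2
position: [0.5939, -0.0714, 0.0792]
ee_rot: [-0.032, 0.999, -0.001, 0.004]
ft_force: [22.9, -4.0, -11.0]
grip_width: 0.23
grasp_force: 49.1
```

jog_arm --pt "-0.002 0 0 0 0 0 1" --pt "-0.002 0 0 0 0 0 1" --pt "-0.002 0 0 0 0 0 1" --pt "-0.002 0 0 0 0 0 1" --pt "-0.002 0 0 0 0 0 1"

```text
clock: 5.62
position: [0.5916, -0.0709, 0.0783]
ee_rot: [-0.032, 0.999, 0.0, -0.001]
ft_force: [-0.4, -0.6, 0.2]
grip_width: 0.917
grasp_force: 0.0
```

jog_arm --pt "0 0 -0.005 0 0 0 1" --pt "0 0 -0.03 0 0 0 1" --pt "0 0 -0.06 0 0 0 1" --pt "0 0 -0.09 0 0 0 1" --pt "0 0 -0.12 0 0 0 1"

```text
clock: 6.03
position: [0.5916, -0.0712, 0.2003]
ee_rot: [-0.032, 0.999, 0.0, -0.0]
ft_force: [0.7, 0.5, 0.5]
grip_width: 1.001
grasp_force: 0.0
```

```bash
python3 -c "
from h import *
to(.1095,-.0005,.2,-.745)
c=save('top','t2');cv2.imwrite('pics/t2c.png',cv2.resize(c['color'][145:355,320:470,::-1],None,fx=2.8,fy=2.8,interpolation=2))
save('wrist','w2')"
```

```text
t 6.03 pos [ 0.5916 -0.0712  0.2003] q [-0.28  0.31  0.39  1.64 -0.13  1.22  1.78] F [0.7 0.5 0.5] w 1.001 g 0.0
shift [ 0.1229 -0.001   0.0004] turn [ 0.000e+00 -3.000e-04  7.449e-01]
```

View pics/w2.png

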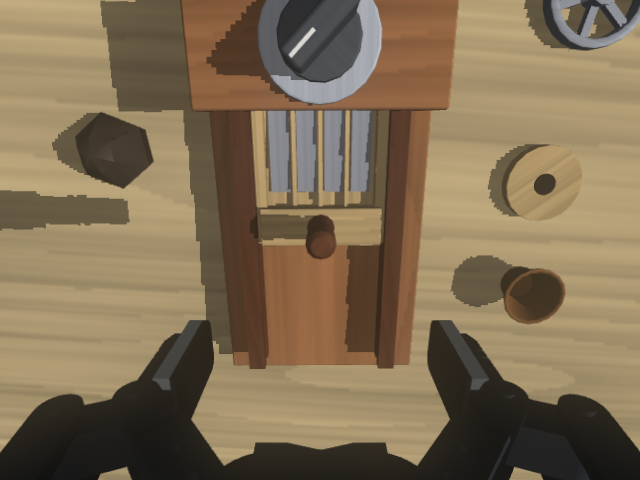

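The tray has slid under the bridge, with the pull at (321,242) and the knob untouched at (320,40). I'll check the pull's position and move over the knob.

```bash
python3 -c "
from h import *
c=load('w2');p=atz(c,321,242,.086);print(((p[:2]-T)@R.from_euler('z',YAW).as_matrix()[:2,:2]))"
```

```text
[-0.01205679 -0.00117057]
```

jog_arm --pt "0.025 0 0 0 0 0.12 1" --pt "0.05 0 0 0 0 0.24 1" --pt "0.075 0 0 0 0 0.36 1" --pt "0.1 -0.001 0 0 0 0.48 1" --pt "0.123 -0.001 0 0 0 0.6 1"

```text
clock: 6.55
position: [0.4677, -0.0801, 0.1982]
ee_rot: [0.268, 0.964, 0.0, -0.0]
ft_force: [1.1, -0.3, -0.1]
grip_width: 0.999
grasp_force: 0.0
```

jog_arm --pt "0 0 0 0 0 0.1 1" --pt "0 0 0 0 0 0.145 1" --pt "0 0 0.01 0 0 0.145 1" --pt "0 0 0.02 0 0 0.145 1" --pt "0 0 0.025 0 0 0.145 1"

```text
clock: 6.97
position: [0.4686, -0.0798, 0.1716]
ee_rot: [0.333, 0.943, -0.0, -0.001]
ft_force: [-0.1, -0.8, -0.2]
grip_width: 0.998
grasp_force: 0.0
```

```bash
python3 -c "
from h import *
to(.1095,-.0005,.119,-.745)"
```

```text
t 6.97 pos [ 0.4686 -0.0798  0.1716] q [-0.37  0.06  0.46  1.97 -0.03  1.11  1.  ] F [-0.1 -0.8 -0.2] w 0.998 g 0.0
shift [-0.0005  0.0002  0.0526] turn [-0.0014 -0.0015  0.0022]
```

jog_arm --pt "0 0 0.015 0 0 0 1" --pt "0 0 0.03 0 0 0 1" --pt "0 0 0.044 0 0 0 1" --pt "0 0 0.051 0 0 0 1" --pt "0 0 0.051 0 0 0 1"

```text
clock: 7.38
position: [0.4681, -0.08, 0.1206]
ee_rot: [0.333, 0.943, -0.001, -0.002]
ft_force: [-0.2, 0.3, -0.1]
grip_width: 1.002
grasp_force: 0.0
```

jog_arm --pt "0 0 0 0 0 0 -1" --pt "0 0 0 0 0 0 -1" --pt "0 0 0 0 0 0 -1" --pt "0 0 0 0 0 0 -1" --pt "0 0 0 0 0 0 -1" --grip_force 50

```text
clock: 7.8
position: [0.4696, -0.0799, 0.123]
ee_rot: [0.334, 0.943, 0.0, 0.0]
ft_force: [-0.1, -0.1, 0.2]
grip_width: 0.298
grasp_force: 0.0
```

jog_arm --pt "0 0 0 0 0 0 -1" --pt "0 0 0 0 0 0 -1" --pt "0 0 0 0 0 0 -1" --pt "0 0 0 0 0 0 -1" --pt "0 0 0 0 0 0 -1"

```text
clock: 8.22
position: [0.4695, -0.0801, 0.123]
ee_rot: [0.334, 0.943, 0.0, 0.0]
ft_force: [-2.6, -0.9, 5.0]
grip_width: 0.148
grasp_force: 51.0
```

```bash
python3 -c "
from h import *
to(.1095,-.0005,.12,-.745);print(get_obs()['torque'])"
```

```text
t 8.22 pos [ 0.4695 -0.0801  0.123 ] q [-0.36  0.13  0.46  2.02 -0.07  1.    1.03] F [-2.6 -0.9  5. ] w 0.148 g 50.95990777015686
shift [ 0.0005 -0.0002  0.003 ] turn [0.0003 0.0003 0.0002]
[-0.1946872   0.46340873  0.02591702]
```

jog_arm --pt "0 0 0 0 0 0.1 -1" --pt "0 0 0 0 0 0.2 -1" --pt "0 0 0 0 0 0.3 -1" --pt "0 0 0 0 0 0.4 -1" --pt "0 0 0 0 0 0.5 -1"

```text
clock: 8.63
position: [0.4696, -0.0801, 0.1231]
ee_rot: [0.559, 0.829, 0.0, 0.0]
ft_force: [-2.4, -0.4, 5.0]
grip_width: 0.151
grasp_force: 51.1
```

jog_arm --pt "0 0 0 0 0 0.1 -1" --pt "0 0 0 0 0 0.2 -1" --pt "0 0 0 0 0 0.3 -1" --pt "0 0 0 0 0 0.4 -1" --pt "0 0 0 0 0 0.5 -1"

```text
clock: 9.05
position: [0.4695, -0.0801, 0.1231]
ee_rot: [0.747, 0.665, 0.0, 0.0]
ft_force: [-2.5, -0.9, 7.1]
grip_width: 0.151
grasp_force: 51.1
```

jog_arm --pt "0 0 0 0 0 0.1 -1" --pt "0 0 0 0 0 0.2 -1" --pt "0 0 0 0 0 0.3 -1" --pt "0 0 0 0 0 0.4 -1" --pt "0 0 0 0 0 0.5 -1"

```text
clock: 9.47
position: [0.4695, -0.0801, 0.1231]
ee_rot: [0.888, 0.46, 0.0, 0.0]
ft_force: [-2.9, 0.3, 6.8]
grip_width: 0.154
grasp_force: 51.1
```

```bash
python3 -c "
from h import *
to(.1095,-.0005,.123,-2.4);print(get_obs()['torque'])"
```

```text
t 9.47 pos [ 0.4695 -0.0801  0.1231] q [-0.47  0.14  0.59  2.03 -0.09  1.   -0.46] F [-2.9  0.3  6.8] w 0.154 g 51.130154728889465
shift [-0.0002 -0.0005  0.0001] turn [ 0.0002 -0.0003  0.1503]
[-0.19793359  0.55089925  0.03048866]
```

jog_arm --pt "0 0 0 0 0 0.05 -1" --pt "0 0 0 0 0 0.09 -1" --pt "0 0 0 0 0 0.12 -1" --pt "0 0 0 0 0 0.14 -1" --pt "0 0 0 0 0 0.15 -1"

```text
clock: 9.88
position: [0.4695, -0.0801, 0.1231]
ee_rot: [0.919, 0.394, 0.0, 0.0]
ft_force: [-2.8, -0.6, 6.2]
grip_width: 0.15
grasp_force: 51.2
```

jog_arm --pt "0 0 0 0 0 0.02 -1" --pt "0 0 0 0 0 0.04 -1" --pt "0 0 0 0 0 0.06 -1" --pt "0 0 0 0 0 0.06 -1" --pt "0 0 0 0 0 0.06 -1"

```text
clock: 10.3
position: [0.4696, -0.0799, 0.1231]
ee_rot: [0.93, 0.368, 0.0, 0.0]
ft_force: [-2.5, -1.3, 6.9]
grip_width: 0.149
grasp_force: 66.0
```

```bash
python3 -c "
from h import *
to(.1095,-.0005,.123,-2.4);print(get_obs()['torque'])"
```

```text
t 10.3 pos [ 0.4696 -0.0799  0.1231] q [-0.49  0.14  0.61  2.03 -0.09  1.   -0.66] F [-2.5 -1.3  6.9] w 0.149 g 66.0110779479146
shift [-0.0005 -0.0004  0.0001] turn [ 0.0008  0.0002 -0.0518]
[-0.36220481  0.49903997  1.65409008]
```

Torque about the knob axis jumped to 1.65 N·m at the expected angle, so it's at the end stop. I'll release and lift.

jog_arm --pt "0 0 0 0 0 0 1" --pt "0 0 0 0 0 0 1" --pt "0 0 0 0 0 0 1" --pt "0 0 0 0 0 0 1" --pt "0 0 0 0 0 0 1"

```text
clock: 10.72
position: [0.4692, -0.08, 0.1225]
ee_rot: [0.93, 0.366, -0.0, -0.0]
ft_force: [-0.3, -0.3, -0.1]
grip_width: 0.851
grasp_force: 0.0
```

jog_arm --pt "0 0 -0.005 0 0 0 1" --pt "0 0 -0.03 0 0 0 1" --pt "0 0 -0.06 0 0 0 1" --pt "0 0 -0.09 0 0 0 1" --pt "0 0 -0.12 0 0 0 1"

```text
clock: 11.13
position: [0.469, -0.0802, 0.2443]
ee_rot: [0.93, 0.366, -0.0, 0.0]
ft_force: [1.4, 0.2, -0.3]
grip_width: 1.0
grasp_force: 0.0
```

```bash
python3 -c "
from h import *
c=save('scene','s3');cv2.imwrite('pics/s3c.png',cv2.resize(c['color'][150:360,130:430,::-1],None,fx=2.6,fy=2.6,interpolation=2))
c=save('wrist','w3')
to(.11,0,.24,-2.4)"
```

```text
t 11.23 pos [ 0.4715 -0.0803  0.2474] q [-0.53 -0.02  0.6   1.88  0.01  1.27 -0.75] F [ 0.3 -0.9 -0.3] w 1.003 g 0.0
shift [-0.0023 -0.0019  0.0074] turn [ 0.0045 -0.0062 -0.0553]
```

View pics/s3c.png

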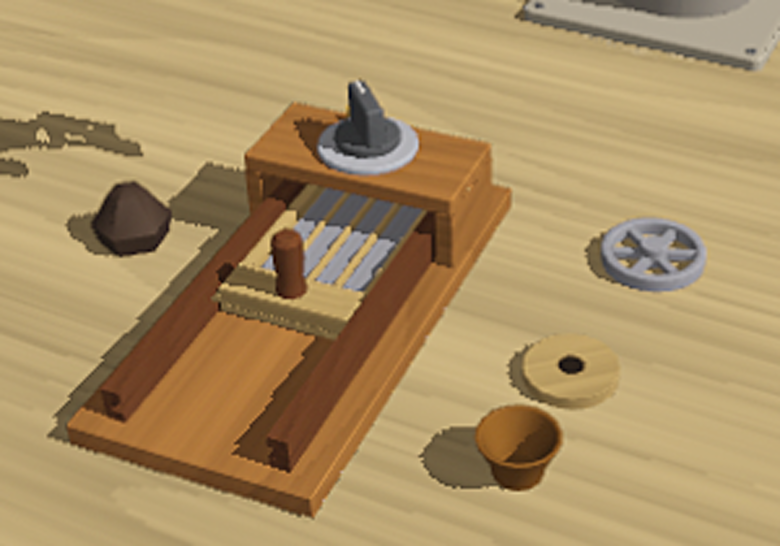

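View pics/w3.png

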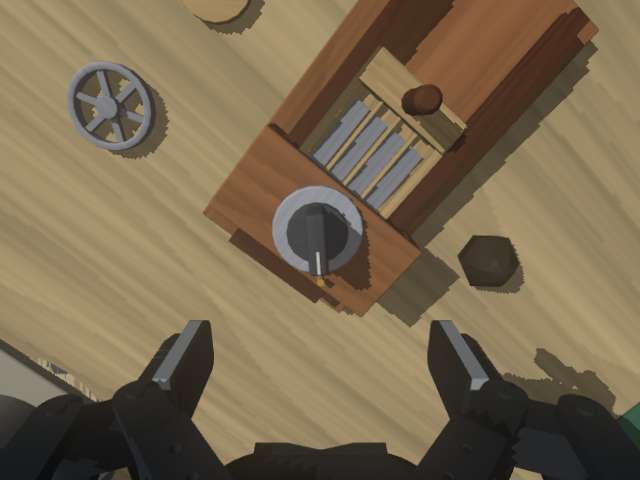

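The white line at (318,262) points to the brass pin at (320,282). The tray sits hard against its stop, the loose pieces haven't moved, and the gripper is clear.

```bash
python3 -c "
from h import *
print(workorder.hand_in())"
```

```text
the job is handed in; nothing more can be done
None
```

The job is handed in: the tray is home against the stop block and the knob is turned clockwise to its end stop and released, with no contact with the mirrors or loose pieces seen; the hand-in returned no verdict.

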